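# Unclamp a brush blank, draw it from its jig and hold it up tipped

## Robot

A 6-joint arm with a two-finger parallel gripper is mounted at the origin on a cart in front of the work surface, level with it; the furniture and walls round the work are solid. World frame = base frame: x ahead of the robot, y to its left, z up, the work surface at z = 0. Lengths are in m, angles in rad, forces in N, time in s.
With the tool pointing down it reaches from about 0.325 to 0.775 m from the base axis. Payload 9.3 kg.
Tool frame: the origin (TCP) lies on the centre line of the jaws, within the pads' length; the fingertips stand 25 mm ahead of it and the grasp point (between the pads) lies 6 mm ahead of it (r.nose_length is the distance from the TCP to the fingertips, in m); z points along the fingers, y is the line along which they close (so a half turn about z gives the same grasp; the last joint's range is limited). The gripper opens to 85 mm and grips with 20 to 120 N. Pads are 22 mm wide; open, the fingers measure 114 mm over their backs; the gripper's body (76 mm by 85 mm) begins 54 mm behind the grasp point. The pads swing forward as they close: fully open they stand 13 mm farther back than shut.
Start: joints at [1.062, 0.259, 0.021, 1.334, 0, 1.418], TCP at [0.192, 0.516, 0.256] pointing down, gripper open.
Joint ranges: [-3.04, 3.04], [-0.91, 1.82], [-1.04, 1.36], [-1.92, 1.95], [-1.52, 1.45], [-3.14, 3.14]. Speed limits (rad/s): [2.22, 2.22, 2.79, 3.14, 3.14, 3.14].

## Interface

Orientations are given as a unit quaternion [w, x, y, z].
In Python, from workcell import r, vision gives the robot as it stands.
- The arm moves only by the shell command python3 -m creep 'ROWS' [FORCE]. ROWS is JSON, a list of rows, each an object with "claw": the opening, from 0 (shut) to 1 (fully open); "travel": the shift along the tool's x, y, z in cm, a list of three; "dr": the turn, a rotation vector about the tool's x, y, z in rad, a list of three. A call has 1 to 10 rows; each row is the pose to reach, as a shift and turn from the pose commanded when the call began, along the tool's axes at that moment; what a row does not reach only later rows make up. A row lasts 1/10 s, in which the tool goes at most 50 mm and 8.59 degrees, less where a joint would pass 70% of its speed; a pose out of reach is approached as far as the arm can. A call with a gripper value outside its range is refused whole. The fingers move at their own pace and stop on an object; FORCE is the grip in N (left out, the last holds). Time passes only in rows, so rows that repeat a pose let the fingers close. It gives the time, the measured TCP pose, the force, the opening and the grip force at its end, in the units of the state.
- r.sense(): the state, without advancing time (a new reading comes with each control period).
- vision.get_image(name): name is "scene" or "top"; returns the picture (420x560x3 uint8, red, green, blue); there is no depth.
- vision.camera_info(name): a dict with "camera_matrix" (3x3 intrinsics, pixels), "R" (3x3) and "t" (3): a world point X has camera coordinates R X + t. Camera axes: x right, y down, z forward; pixel columns grow to the right and rows downward; lengths in m; the calibration is good to about 2 mm. A picture is of the moment at which its call begins. camera_info takes no time and is no camera call.
- r.close_job(): hands the job in; it is judged then, once.
The state is a dict: "t": time; "joint_positions": joint angles; "joint_velocities": joint speeds; "joint_efforts": joint torques, N m; "eef_pos": TCP position; "ee_rot": TCP orientation; "ft_force": force on the tool from outside, world axes, zero at the start; "torque": the same for the moment, N m; "grip_width": finger opening in m; "grasp_force": force on a finger pad.
Only numpy, scipy, OpenCV 4.12 (cv2) and the standard library are available. Lean on these libraries where they do the work, as an engineer would, in place of code of your own. Each camera call takes 0.05 s, during which the arm holds its last target. There are 200 camera calls.

## Task

The sanded hairbrush blank lies in the cradle of the bench jig, under the clamp. Press the clamp's lever right down so that the pad swings up off the wood; then draw the blank out from beneath the open clamp and hold it up to look over its face: its middle at least 20 cm above the bench, wide head end up, about halfway between level and upright, the face that lay uppermost still looking upward. Finish still holding it so, steady and clear of everything, with the lever left down and the other loose things on the bench undisturbed.

Things in the scene. Friction and masses are not known exactly. Their poses are not given: they have to be found in the camera images.
- toggle_jig: Plywood jig fixed to the bench, base 150 (x) x 330 (y) x 18 mm, y -143 to 187. Origin: on the bench; x across, y along it. Clamp post at y -63; two cradle blocks, y 27-62 and 92-127, bed 31 mm high. Cheeks beside the beds, 62 mm apart in the first, 72 in the second, 40 mm high; no end stops. The blank's handle sticks out beyond the second, over the base.
- toggle_jig_lever (a joint): Clamp lever, see-saw on a hinge along the jig's x at y -63, z 83 mm. Radians: 0 clamped, 0.87 fully open (stop). Pressing the handle down (about 3 N) raises the pad arm; stiff, it stays where left. Pad (17 mm disc under the arm's end) at y 35: its foot is at z 54 when clamped, just on the blank; fully open it still hangs over the head at y 22, lowest z 130: lift little, draw out along +y first.
- lever_grip (a point): Middle of the lever's handle, on its axis: a round grip 22 mm thick and 79 mm long on the clamp's -y end, the jig's farthest end from the blank's handle. Clamped: jig y -150, z 107 mm, rising outward by 28 degrees; fully open: y -138, z 32 mm, dipping outward by 22 degrees. It moves with the lever.
- blank_jig: Wooden hairbrush blank, 228 x 56 x 22 mm, 60-140 g, lying in the jig. Origin: centre of its underside; x points to the wide head's end (+114 mm), z up out of the upper face. Head x 0 to 114, up to 56 wide; handle x -114 to -45, 26 wide, 21 thick, good to grip across at x -80 (19 mm or more past the cradle, 12 mm over the jig's base). Head lies towards the clamp: x is the jig's -y.
- spare_blank: Another such blank lying flat on the bench behind the jig, 228 x 56 x 22 mm; origin at the centre of its underside. Leave it. (Fixed obstacles farther left, for the arm: a lamp, head at room x 0.75 to 0.90, y 0.26 to 0.41, z 0.45 to 0.55 m, on a rod rising from a post behind it; a bench vice, x below 0.46, y 0.31 to 0.44, 0.11 m high.)
- sanding_block: Cork sanding block, 64 x 108 x 31 mm, behind the jig to the right; origin at the centre of its underside. Leave it.
- glue_bottle: White glue bottle with dark nozzle, 54 mm wide and 195 mm tall, standing to the right of the jig; origin at the centre of its underside. Leave it.
- tape_measure: Yellow steel tape measure, 37 x 69 x 63 mm, behind the jig to the right; origin at the centre of its underside. Leave it.

How it is judged:
On the way, in this order (a step that is already met when the one before it is completed fails the run):
1. the lever is pressed down, the blank still in its cradle (value of joint toggle_jig_lever above 0.75 rad and z of blank_jig in the frame of toggle_jig below 0.04 m and distance of blank_jig from where it was at the start of the episode below 0.02 m), for 0.2 s.
2. the blank is out of the cradle and 15 cm or more from the foot of the jig (z of blank_jig in the frame of toggle_jig above 0.05 m and distance between blank_jig and toggle_jig above 0.15 m and contact force between blank_jig and toggle_jig below 0.2 N), for 0.2 s.
At the end, for the whole second after the job is handed in: The blank is held in the fingers, its middle over 18 cm above the bench, head up, its length 29 to 61 degrees from upright, its upper face within 69 degrees of straight up, steady (under 2 cm/s), not touching the jig; the lever is still down (over 0.7 rad) (height (world z) of blank_jig above 0.18 m and angle between blank_jig's own x axis and vertical between 0.5 and 1.07 rad and angle between blank_jig's own z axis and vertical below 1.2 rad and contact force between blank_jig and the fingers above 1 N and contact force between blank_jig and toggle_jig below 0.2 N and linear speed of blank_jig below 0.02 m/s and angular speed of blank_jig below 0.15 rad/s and value of joint toggle_jig_lever above 0.7 rad); the arm keeps its last pose, push and grip.
It fails at once if the blank is pulled or lifted from under the clamp before the lever is down (distance of blank_jig from where it was at the start of the episode above 0.025 m and value of joint toggle_jig_lever below 0.6 rad).
It fails at once if the spare blank is disturbed (moved more than 2 cm) (distance of spare_blank from where it was at the start of the episode above 0.02 m).
It fails at once if the sanding block is disturbed (moved more than 2 cm) (distance of sanding_block from where it was at the start of the episode above 0.02 m).
It fails at once if the glue bottle is disturbed (moved more than 2 cm) (distance of glue_bottle from where it was at the start of the episode above 0.02 m).
It fails at once if the tape measure is disturbed (moved more than 2 cm) (distance of tape_measure from where it was at the start of the episode above 0.02 m).
It also fails if it takes over 51 s, if anything falls off the work surface, if the arm or the gripper's body presses on something with over 40 N, if the wrist force passes 120 N, or if a joint passes its speed limit or range.

## Working session

There is one attempt and no reset: what is moved stays moved. The work goes in short steps, Python scripts to look and compute and a shell command to move; the robot and the scene stay as the last step left them, time stands still between calls to the robot, and variables do not carry over. Pictures are saved under pics/ and viewed, at most 10 in all, crops included, and the job is handed in when it is done.

```bash
mkdir -p pics; python3 - <<'E'
from workcell import r, vision
import cv2,numpy as np
for n in("scene","top"):
    cv2.imwrite(f"pics/{n}0.png",vision.get_image(n)[:,:,::-1]); c=vision.camera_info(n)
    print(n,np.round(c["camera_matrix"],1).tolist(),np.round(c["R"],3).tolist(),np.round(c["t"],3).tolist())
s=r.sense();print(s)
E
```

```text
scene [[456.4, 0.0, 276.5], [0.0, 456.4, 204.7], [0.0, 0.0, 1.0]] [[-0.496, -0.869, -0.007], [-0.458, 0.268, -0.848], [0.738, -0.417, -0.531]] [0.182, 0.372, 0.453]
top [[413.9, 0.0, 275.3], [0.0, 413.9, 207.7], [0.0, 0.0, 1.0]] [[0.002, -1.0, 0.006], [-0.997, -0.002, -0.078], [0.078, -0.006, -0.997]] [-0.099, 0.614, 0.978]
{'t': 0.1, 'joint_positions': array([ 1.06239720e+00,  2.59141300e-01,  2.08962219e-02,  1.33366149e+00,
       -3.88785425e-05,  1.41822916e+00]), 'joint_velocities': array([ 0.00043287, -0.00091659,  0.00116901,  0.0017749 ,  0.00095525,
       -0.00018996]), 'joint_efforts': array([ 4.14027381e-03, -5.56696844e+01,  3.45069373e+01,  1.16770589e-02,
       -8.03503031e-05, -3.13403234e-05]), 'eef_pos': array([0.19151093, 0.5153855 , 0.2557467 ]), 'ee_rot': array([-1.61748795e-04,  1.76978803e-01,  9.84214506e-01, -5.31387058e-04]), 'ft_force': array([-0.26105789, -0.29984247,  0.07060362]), 'torque': array([ 0.00394464,  0.01559942, -0.0014745 ]), 'grasp_force': 0.0, 'grip_width': 0.08518100948861587}
```

View pics/scene0.png

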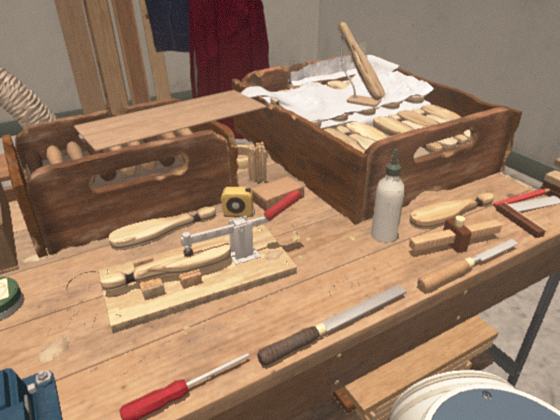

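View pics/top0.png

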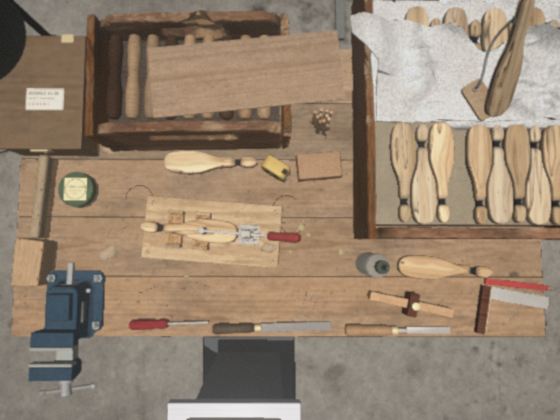

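The top view shows the jig at about (142–283, 197–265). The blank's handle points left (+y) and the red lever grip is at (284,237). The spare blank, tape and cork block are behind the jig, and the bottle is at (375,264). I'll zoom in to get the jig corners.

```bash
python3 - <<'E'
import cv2
a=cv2.imread("pics/top0.png")[190:272,135:310];cv2.imwrite("pics/topc.png",cv2.resize(a,None,fx=4.5,fy=4.5,interpolation=2))
a=cv2.imread("pics/scene0.png")[180:330,95:310];cv2.imwrite("pics/scc.png",cv2.resize(a,None,fx=3.7,fy=3.7,interpolation=2))
E
```

```text
(no output)
```

View pics/topc.png

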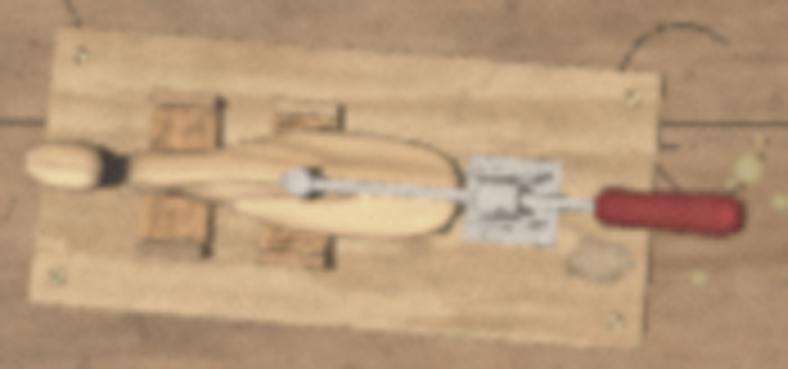

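View pics/scc.png

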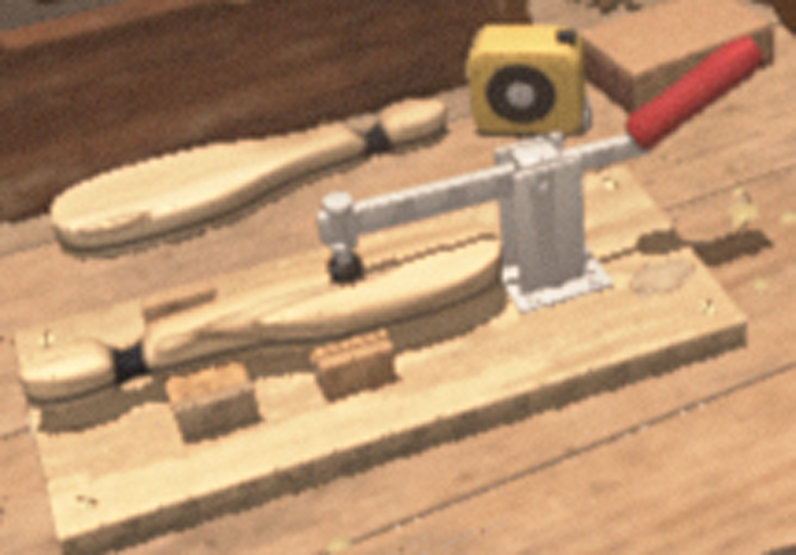

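```bash
cat > h.py <<'E'
from workcell import r, vision
import numpy as np
from scipy.spatial.transform import Rotation as Ro
def ray(n,p,z):
    c=vision.camera_info(n);R=np.array(c["R"]);t=np.array(c["t"])
    d=R.T@np.linalg.solve(c["camera_matrix"],[p[0],p[1],1]);o=-R.T@t
    return o+d*(z-o[2])/d[2]
J=np.load("jig.npy") if __import__("os").path.exists("jig.npy") else None  # x,y,yaw
def w(x,y,z):
    c,s=np.cos(J[2]),np.sin(J[2]);return np.array([J[0]+c*x-s*y,J[1]+s*x+c*y,z])
def delta(pos,yline=None,R=None):
    s=r.sense();q=s["ee_rot"];R0=Ro.from_quat([q[1],q[2],q[3],q[0]])
    if R is None:  # down, closing line along given heading
        a=np.array([np.cos(yline),np.sin(yline),0]);
        if a@R0.as_matrix()[:,1]<0:a=-a
        R=Ro.from_matrix(np.c_[np.cross(a,[0,0,-1]),a,[0,0,-1]])
    print("travel cm",np.round(R0.inv().apply(np.array(pos)-s["eef_pos"])*100,2),"dr",np.round((R0.inv()*R).as_rotvec(),3))
E
python3 - <<'E'
import h,numpy as np
T=lambda p:((p[0]+.5)/4.5-.5+135,(p[1]+.5)/4.5-.5+190)
S=lambda p:((p[0]+.5)/3.7-.5+95,(p[1]+.5)/3.7-.5+180)
P=[h.ray("top",T(p),.018)[:2] for p in((60,28),(661,74),(643,347),(31,302))]
Q=[h.ray("scene",S(p),.018)[:2] for p in((18,333),(747,325),(62,543))]
print(np.round(P,4).tolist(),np.round(Q,4).tolist())
A,B,C,D=P;print([np.linalg.norm(v) for v in(A-B,B-C,C-D,D-A)])
v=(A+D-B-C);yaw=np.arctan2(v[1],v[0])-np.pi/2
o=(A+B+C+D)/4-.022*np.array([-np.sin(yaw),np.cos(yaw)])
np.save("jig.npy",[*o,yaw]);h.J=[*o,yaw];print("jig",o,yaw)
print("grip red centre top", h.ray("top",T((670,212)),.107), h.w(0,-.15,.107))
print("handle end",h.ray("top",T((27,163)),.042),h.w(0,.18,.042))
b=h.w(0,.146,0);print("grip",b)
print("bottle",h.ray("top",(376,267),0.05))
E
```

```text
[[0.6429, 0.2132], [0.6186, -0.1126], [0.4719, -0.103], [0.4953, 0.2249]] [[0.6454, 0.2123], [0.4703, -0.1009], [0.4949, 0.2248]]
[np.float64(0.326677677882153), np.float64(0.14709357767575956), np.float64(0.3287694423728171), np.float64(0.14806922556544747)]
jig [0.555558   0.03367057] -0.07276681208267877
grip red centre top [ 0.54331665 -0.11520102  0.107     ] [ 0.54465261 -0.11593248  0.107     ]
handle end [0.5688949  0.22140226 0.042     ] [0.56864447 0.21319423 0.042     ]
grip [0.56617258 0.1792842  0.        ]
bottle [ 0.47359742 -0.33293369  0.05      ]
```

```bash
python3 - <<'E'
import h
h.delta(h.w(0,-.150,.175),h.J[2])
E
```

```text
travel cm [-55.1  -46.87   8.12] dr [-1.000e-03  1.000e-03  1.288e+00]
```

```bash
python3 -m creep '[{"claw":0,"travel":[-55.1,-46.9,3],"dr":[0,0,1.288]},{"claw":0,"travel":[-55.1,-46.9,3],"dr":[0,0,1.288]},{"claw":0,"travel":[-55.1,-46.9,3],"dr":[0,0,1.288]},{"claw":0,"travel":[-55.1,-46.9,3],"dr":[0,0,1.288]},{"claw":0,"travel":[-55.1,-46.9,3],"dr":[0,0,1.288]},{"claw":0,"travel":[-55.1,-46.9,3],"dr":[0,0,1.288]},{"claw":0,"travel":[-55.1,-46.9,3],"dr":[0,0,1.288]},{"claw":0,"travel":[-55.1,-46.9,3],"dr":[0,0,1.288]},{"claw":0,"travel":[-55.1,-46.9,3],"dr":[0,0,1.288]},{"claw":0,"travel":[-55.1,-46.9,3],"dr":[0,0,1.288]}]' 60; python3 -c "
import h
h.delta(h.w(0,-.150,.175),h.J[2])"
```

```text
t: 1.1
eef_pos: [0.4358, 0.0775, 0.2355]
ee_rot: [-0.0, 0.734, 0.68, 0.0]
ft_force: [1.1, 0.3, 0.2]
grip_width: 0.0
grasp_force: 0.0
travel cm [-18.45  12.33   6.05] dr [ 0.    -0.    -0.004]
```

```bash
python3 -m creep '[{"claw":0,"travel":[-18.5,12.3,3],"dr":[0,0,0]},{"claw":0,"travel":[-18.5,12.3,3],"dr":[0,0,0]},{"claw":0,"travel":[-18.5,12.3,3],"dr":[0,0,0]},{"claw":0,"travel":[-18.5,12.3,3],"dr":[0,0,0]},{"claw":0,"travel":[-18.5,12.3,3],"dr":[0,0,0]},{"claw":0,"travel":[-18.5,12.3,6],"dr":[0,0,0]},{"claw":0,"travel":[-18.5,12.3,6],"dr":[0,0,0]},{"claw":0,"travel":[-18.5,12.3,6],"dr":[0,0,0]}]'; python3 -c "
import h
h.delta(h.w(0,-.150,.175),h.J[2])
h.delta(h.w(0,-.148,.145),h.J[2])
h.delta(h.w(0,-.138,.072),h.J[2])"
```

```text
t: 1.9
eef_pos: [0.5441, -0.1136, 0.1755]
ee_rot: [-0.001, 0.732, 0.681, -0.0]
ft_force: [0.3, 0.3, 0.6]
grip_width: -0.0002
grasp_force: 0.0
travel cm [-0.23  0.08  0.05] dr [-0.002 -0.001 -0.   ]
travel cm [-0.03  0.08  3.05] dr [-0.002 -0.001 -0.   ]
travel cm [ 0.97  0.1  10.35] dr [-0.002 -0.001 -0.   ]
```

```bash
python3 -m creep '[{"claw":0,"travel":[0,0.1,2.5],"dr":[0,0,0]},{"claw":0,"travel":[0,0.1,3.5],"dr":[0,0,0]},{"claw":0,"travel":[0,0.1,4.5],"dr":[0,0,0]},{"claw":0,"travel":[0,0.1,5.5],"dr":[0,0,0]},{"claw":0,"travel":[0.1,0.1,6.5],"dr":[0,0,0]},{"claw":0,"travel":[0.3,0.1,7.5],"dr":[0,0,0]},{"claw":0,"travel":[0.5,0.1,8.2],"dr":[0,0,0]},{"claw":0,"travel":[0.7,0.1,9],"dr":[0,0,0]},{"claw":0,"travel":[0.8,0.1,9.4],"dr":[0,0,0]},{"claw":0,"travel":[0.8,0.1,9.4],"dr":[0,0,0]}]'; python3 -c "
import h,cv2
h.delta(h.w(0,-.138,.072),h.J[2])
a=h.vision.get_image('scene')[100:340,90:400,::-1];cv2.imwrite('pics/s1.png',cv2.resize(a,None,fx=2.4,fy=2.4))"
```

```text
t: 2.9
eef_pos: [0.5459, -0.1056, 0.0809]
ee_rot: [-0.001, 0.732, 0.681, -0.0]
ft_force: [0.2, 0.3, 0.1]
grip_width: 0.0
grasp_force: 0.0
travel cm [ 0.16 -0.05  0.89] dr [-0.001 -0.001  0.   ]
```

View pics/s1.png

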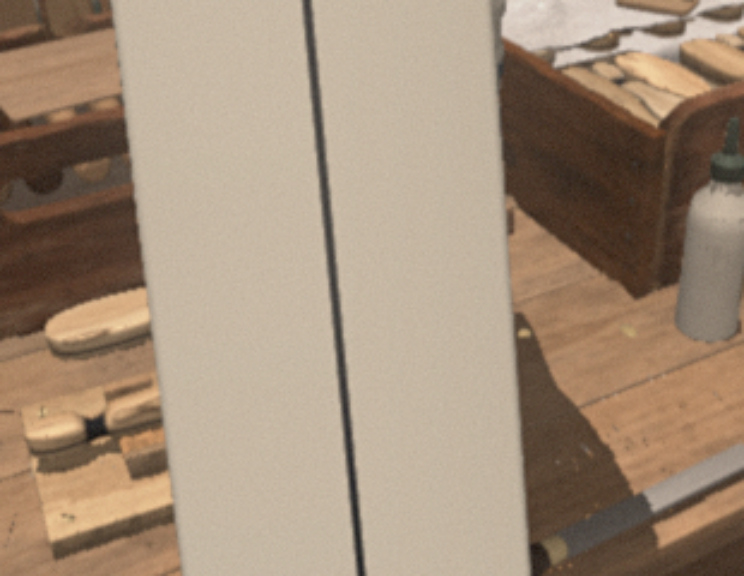

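The arm hides the clamp in this view. I'll press on slowly and watch the force for the stop.

```bash
python3 -m creep '[{"claw":0,"travel":[0.1,0,0.2],"dr":[0,0,0]},{"claw":0,"travel":[0.1,0,0.4],"dr":[0,0,0]},{"claw":0,"travel":[0.1,0,0.6],"dr":[0,0,0]}]'; python3 -m creep '[{"claw":0,"travel":[0,0,0.2],"dr":[0,0,0]},{"claw":0,"travel":[0,0,0.2],"dr":[0,0,0]}]';python3 -c "
import h,cv2
a=h.vision.get_image('top')[150:300,120:350,::-1];cv2.imwrite('pics/t1.png',cv2.resize(a,None,fx=3,fy=3))"
```

```text
t: 3.25
eef_pos: [0.5463, -0.1048, 0.0757]
ee_rot: [0.0, 0.732, 0.681, 0.0]
ft_force: [0.1, 1.1, 2.9]
grip_width: 0.0
grasp_force: 1.7
t: 3.45
eef_pos: [0.5463, -0.105, 0.0734]
ee_rot: [0.0, 0.732, 0.681, 0.0]
ft_force: [0.5, 0.2, 2.3]
grip_width: 0.0001
grasp_force: 0.9
```

View pics/t1.png

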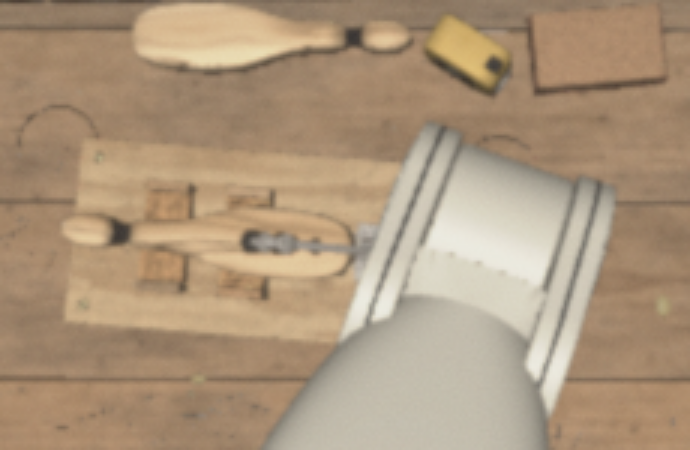

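The top view shows the pad raised, at about (262,242), and the blank still in place. The contact force is about 3 N, so the lever is still moving. I'll keep going to the stop.

```bash
python3 -m creep '[{"claw":0,"travel":[0,0,0.2],"dr":[0,0,0]},{"claw":0,"travel":[0,0,0.2],"dr":[0,0,0]}]';python3 -m creep '[{"claw":0,"travel":[0,0,0.2],"dr":[0,0,0]},{"claw":0,"travel":[0,0,0.2],"dr":[0,0,0]}]'
```

```text
t: 3.7
eef_pos: [0.5463, -0.1051, 0.0714]
ee_rot: [0.0, 0.732, 0.681, 0.0]
ft_force: [-0.5, 0.6, 2.3]
grip_width: -0.0001
grasp_force: 1.1
t: 3.9
eef_pos: [0.5465, -0.1051, 0.0704]
ee_rot: [0.0, 0.732, 0.681, 0.0]
ft_force: [-2.4, 1.6, 12.8]
grip_width: 0.0001
grasp_force: 5.7
```

That's the stop, at 12.8 N. Next I'll go up and over to the handle.

```bash
python3 -m creep '[{"claw":0,"travel":[0,0,-4],"dr":[0,0,0]},{"claw":0,"travel":[0,0,-9],"dr":[0,0,0]},{"claw":0.3,"travel":[0,0,-14],"dr":[0,0,0]},{"claw":0.7,"travel":[0,0,-15],"dr":[0,0,0]},{"claw":0.75,"travel":[5,0,-15],"dr":[0,0,0]},{"claw":0.75,"travel":[10,0,-15],"dr":[0,0,0]},{"claw":0.75,"travel":[15,0,-15],"dr":[0,0,0]},{"claw":0.75,"travel":[20,0,-15],"dr":[0,0,0]},{"claw":0.75,"travel":[25,0,-15],"dr":[0,0,0]},{"claw":0.75,"travel":[29,0,-15],"dr":[0,0,0]}]' 80;python3 - <<'E'
import h,cv2
h.delta(h.w(0,.151,.052),h.J[2])
a=h.vision.get_image('scene')[100:340,90:400,::-1];cv2.imwrite('pics/s2.png',cv2.resize(a,None,fx=2.4,fy=2.4))
E
```

```text
t: 4.9
eef_pos: [0.5669, 0.1866, 0.2187]
ee_rot: [-0.0, 0.732, 0.681, -0.0]
ft_force: [0.8, -0.2, -0.3]
grip_width: 0.0642
grasp_force: 0.0
travel cm [-0.23  0.   16.67] dr [-0.001  0.     0.001]
```

View pics/s2.png

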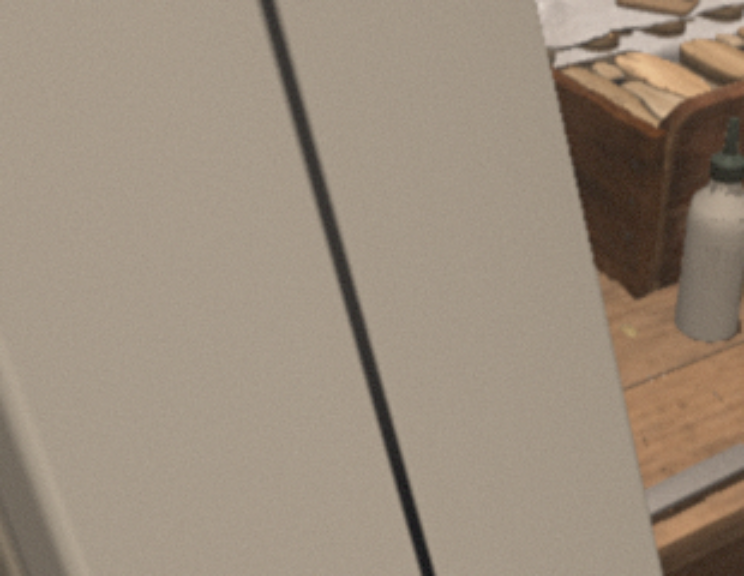

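The arm fills the view. The measured handle centre line lies on the jig axis, so I'll go down and grip.

```bash
python3 -m creep '[{"claw":0.75,"travel":[-0.2,0,5],"dr":[0,0,0]},{"claw":0.75,"travel":[-0.2,0,9],"dr":[0,0,0]},{"claw":0.75,"travel":[-0.2,0,12],"dr":[0,0,0]},{"claw":0.75,"travel":[-0.2,0,14],"dr":[0,0,0]},{"claw":0.75,"travel":[-0.2,0,15.5],"dr":[0,0,0]},{"claw":0.75,"travel":[-0.2,0,16.6],"dr":[0,0,0]},{"claw":0.75,"travel":[-0.2,0,16.6],"dr":[0,0,0]}]'; python3 -m creep '[{"claw":0.4,"travel":[0,0,0],"dr":[0,0,0]},{"claw":0.2,"travel":[0,0,0],"dr":[0,0,0]},{"claw":0,"travel":[0,0,0],"dr":[0,0,0]},{"claw":0,"travel":[0,0,0],"dr":[0,0,0]},{"claw":0,"travel":[0,0,0],"dr":[0,0,0]},{"claw":0,"travel":[0,0,0],"dr":[0,0,0]},{"claw":0,"travel":[0,0,0],"dr":[0,0,0]}]' 80
```

```text
t: 5.65
eef_pos: [0.5662, 0.1818, 0.0517]
ee_rot: [-0.001, 0.732, 0.681, -0.001]
ft_force: [0.1, -0.5, 0.9]
grip_width: 0.0638
grasp_force: 0.0
t: 6.35
eef_pos: [0.5679, 0.1822, 0.0547]
ee_rot: [0.001, 0.732, 0.681, 0.001]
ft_force: [1.1, -0.4, 5.6]
grip_width: 0.0249
grasp_force: 78.5
```

```bash
python3 -m creep '[{"claw":0,"travel":[0,0,-0.8],"dr":[0,0,0]},{"claw":0,"travel":[0,0,-1.6],"dr":[0,0,0]},{"claw":0,"travel":[0,0,-2.4],"dr":[0,0,0]},{"claw":0,"travel":[1.5,0,-2.4],"dr":[0,0,0]},{"claw":0,"travel":[3.5,0,-2.4],"dr":[0,0,0]},{"claw":0,"travel":[5.5,0,-2.4],"dr":[0,0,0]},{"claw":0,"travel":[7.5,0,-2.4],"dr":[0,0,0]},{"claw":0,"travel":[9.5,0,-2.4],"dr":[0,0,0]},{"claw":0,"travel":[11.5,0,-2.5],"dr":[0,0,0]},{"claw":0,"travel":[12,0,-3],"dr":[0,0,0]}]';python3 - <<'E'
import h,cv2
cv2.imwrite('pics/t2.png',h.vision.get_image('top')[:,:,::-1])
E
```

```text
t: 7.35
eef_pos: [0.5756, 0.3043, 0.0831]
ee_rot: [-0.0, 0.732, 0.682, -0.0]
ft_force: [0.8, -0.4, -1.1]
grip_width: 0.0245
grasp_force: 78.4
```

View pics/t2.png

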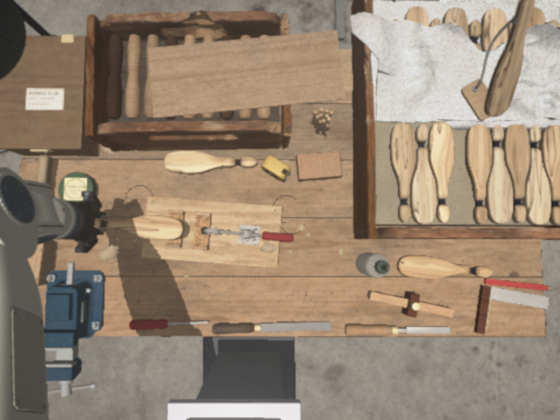

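The blank is held clear of the pad, with its head end at (184,230), and the red lever is down at (278,237). The other items haven't moved. Now I'll raise it and tilt it head up.

```bash
python3 -m creep '[{"claw":0,"travel":[0,0,-2],"dr":[0,0,0]},{"claw":0,"travel":[0,0,-4.5],"dr":[0,0,0]},{"claw":0,"travel":[0,0,-7.5],"dr":[0,-0.1,0]},{"claw":0,"travel":[0,0,-10.5],"dr":[0,-0.2,0]},{"claw":0,"travel":[0,0,-13.5],"dr":[0,-0.3,0]},{"claw":0,"travel":[0,0,-15.5],"dr":[0,-0.4,0]},{"claw":0,"travel":[0,0,-17],"dr":[0,-0.5,0]},{"claw":0,"travel":[0,0,-17],"dr":[0,-0.6,0]},{"claw":0,"travel":[0,0,-17],"dr":[0,-0.7,0]},{"claw":0,"travel":[0,0,-17],"dr":[0,-0.78,0]}]'; python3 -m creep '[{"claw":0,"travel":[0,0,0],"dr":[0,0,0]},{"claw":0,"travel":[0,0,0],"dr":[0,0,0]},{"claw":0,"travel":[0,0,0],"dr":[0,0,0]},{"claw":0,"travel":[0,0,0],"dr":[0,0,0]},{"claw":0,"travel":[0,0,0],"dr":[0,0,0]},{"claw":0,"travel":[0,0,0],"dr":[0,0,0]}]'
python3 - <<'E'
import h,cv2
s=h.r.sense();q=s["ee_rot"];print(h.Ro.from_quat([q[1],q[2],q[3],q[0]]).as_matrix().round(2),s["joint_velocities"].round(4),s["joint_positions"].round(2))
cv2.imwrite('pics/s3.png',h.vision.get_image('scene')[:,:,::-1])
E
```

```text
t: 8.4
eef_pos: [0.5725, 0.2942, 0.2423]
ee_rot: [0.262, 0.677, 0.633, -0.269]
ft_force: [0.2, 0.5, -1.7]
grip_width: 0.0248
grasp_force: 79.6
t: 9.0
eef_pos: [0.5706, 0.2925, 0.2442]
ee_rot: [0.26, 0.677, 0.633, -0.27]
ft_force: [0.3, 0.2, -1.6]
grip_width: 0.0252
grasp_force: 79.6
[[ 0.05  1.   -0.04]
 [ 0.72 -0.06 -0.69]
 [-0.69  0.01 -0.72]] [ 0.0037  0.0067 -0.0022 -0.0011 -0.0027  0.0017] [ 0.58  0.75  0.61  1.95 -0.6   2.38]
```

View pics/s3.png

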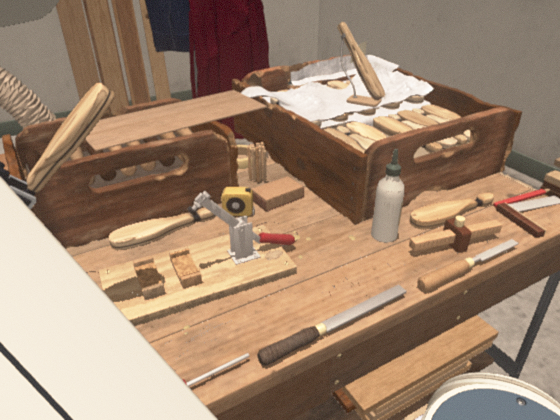

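The blank is tilted head up at about 45° (head end at (95,90)). The lever is down and the bench is undisturbed. Joint 4 is at its limit, so I'll ease it back a little.

```bash
python3 -m creep '[{"claw":0,"travel":[0,0,0],"dr":[0,0.02,0]},{"claw":0,"travel":[0,0.3,0],"dr":[0,0.05,0]},{"claw":0,"travel":[0,0.6,0],"dr":[0,0.08,0]},{"claw":0,"travel":[0,1,0],"dr":[0,0.1,0]},{"claw":0,"travel":[0,1,0],"dr":[0,0.1,0]},{"claw":0,"travel":[0,1,0],"dr":[0,0.1,0]},{"claw":0,"travel":[0,1,0],"dr":[0,0.1,0]},{"claw":0,"travel":[0,1,0],"dr":[0,0.1,0]},{"claw":0,"travel":[0,1,0],"dr":[0,0.1,0]}]'
python3 - <<'E'
import h
s=h.r.sense();q=s["ee_rot"];print(h.Ro.from_quat([q[1],q[2],q[3],q[0]]).as_matrix().round(2),s["joint_velocities"].round(4),s["joint_positions"].round(3))
E
```

```text
t: 9.95
eef_pos: [0.5804, 0.2923, 0.2434]
ee_rot: [0.228, 0.69, 0.645, -0.236]
ft_force: [0.1, 0.2, -1.0]
grip_width: 0.0249
grasp_force: 79.5
[[ 0.06  1.   -0.03]
 [ 0.78 -0.06 -0.62]
 [-0.62  0.01 -0.78]] [ 0.0004 -0.0006  0.001  -0.0002 -0.0004 -0.0001] [ 0.55   0.719  0.596  1.868 -0.537  2.305]
```

```bash
python3 - <<'E'
import h,numpy as np
c=h.vision.camera_info("scene")
z=np.array([-.04,-.69,-.72]);g=np.array([.5706,.2925,.2442])+.006*z
for a in(.69,):
  for th in(-12,0,12):
    t=np.radians(43.6+th);u=np.array([-.05,-np.cos(t),np.sin(t)])
    for L in(.04,.190):
      p=c["camera_matrix"]@(c["R"]@(g+L*u)+c["t"]);print(th,L,(p[:2]/p[2]).round())
E
```

```text
-12 0.04 [ 42. 175.]
-12 0.19 [127. 105.]
0 0.04 [ 37. 171.]
0 0.19 [104.  85.]
12 0.04 [ 31. 169.]
12 0.19 [75. 69.]
```

The head end is where the grip pose predicts, so the blank hasn't slipped. It is steady at about 51° from upright, with its middle at about 0.29 m.

```bash
python3 -c "
from workcell import r
print(r.close_job())"
```

```text
the job is handed in; nothing more can be done
None
```

I pressed the lever down to its stop, drew the blank out and handed the job in with it held steady, head up at about 51° from upright and its middle about 0.29 m above the bench; in the last picture the lever was down and the other items looked undisturbed, but no verdict came back.

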